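Change a welding rail over from plate to tube

TASK

Change the bench rail over for tube welding: each of the two outer rail posts must carry a V-head, the middle post the copper shoe, and the parking post that stands apart the flat pad; three of the four heads sit on each other's posts now, so use a free spot of the bench on the way. Every head must be pushed fully down on its post, with the V grooves and the shoe's groove running along the rail. The tube must finally lie in both V-heads, centred over the copper shoe; leave the paste tin where it stands.

Things in the scene. Friction and masses are not known exactly. Their poses are not given: they have to be found in the camera images.
- v_head_1: Slip-on V-head, 0.30 kg: dark socket block 40x40x28 mm with a 21 mm bore 23 deep from below; on it bright angle iron, open side up (90 deg V along y, 58 wide, 39 long, top at 60 mm). Stands alone on a bench. Grip from above across the block's two faces that look along y (40 mm), low down. Origin: centre of underside, z up. A tube lying in the V has its axis 61 mm above the origin
- v_head_2: Second V-head, the same in every way. At the start one of the two V-heads (either) is already right on an outer post, the other is on the middle post
- copper_shoe: Slip-on backing shoe, 0.32 kg: the same dark socket block under a copper block 36 (x) x 39 (y) mm with a shallow groove along y between two low ribs (ribs' top 44 mm above the underside, groove floor 40). Grip like a V-head. Origin: centre of underside, z up. Starts on the parking post
- flat_pad: Slip-on flat pad, 0.30 kg: the same dark socket block under a bright flat plate 62 (x) x 39 (y) x 10 mm, 38 mm high in all. Grip like a V-head. Origin: centre of underside, z up. Starts on one of the outer posts
- tube_center (a point): Middle of the loose galvanised tube, 38 mm thick, 375 long, about 0.6 kg, lying on the bench left or right of the rail. On its axis, 19 mm above the bench at first; y along the tube (x, z turn as it rolls). In the V-heads its underside is 2 mm above the shoe's groove floor; the copper is narrower than the tube, the wider socket block lies 14 mm below the tube's underside
- outer_post_1: Fixed post at one end of the grey slotted rail (422 x 80 x 12 mm, fixed): dark foot plate, blue stem, 38 mm shoulder, and a 15 mm pin with cone tip, 20 mm tall. Origin: centre of the foot's underside, 12 mm above the bench; z up, y along the rail. A head fully down has its origin 45 mm above this one; pin tip at 65 mm. 115 to 138 mm from the middle post
- outer_post_2: Post at the other end of the rail, the same as outer_post_1; either may be the left one
- middle_post: Middle post of the rail, between the outer posts, made as they are; y along the rail
- parking_post: Single fixed post of the same make, standing apart on the bench in front of the rail, left or right. Origin: centre of the foot's underside, at bench height; z up; a head fully down has its origin 45 mm above it. How a head is turned on it does not matter
- paste_tin: Loose bystander: white and blue tin, 70 mm wide, 53 high, standing in front of the rail on the side away from the parking post; the bench midway between the two is free. Origin: centre of underside
Things that resemble listed ones, but are neither listed nor needed, are in the scene too. What is shaped like the flat_pad but turquoise or yellow is not meant.

How it is judged:
By the outcome, as a careful person would: the job done as asked, in the order asked, and still so for the second after the job is handed in, with the robot touching nothing.
It also fails if it takes over 131 s, if anything falls off the work surface, if the arm or the gripper's body presses on something with over 40 N, if the wrist force passes 120 N, or if a joint passes its speed limit or range.

ROBOT

A 6-joint arm with a two-finger parallel gripper is mounted at the origin on a cart in front of the work surface, level with it; the furniture and walls round the work are solid. World frame = base frame: x ahead of the robot, y to its left, z up, the work surface at z = 0. Lengths are in m, angles in degrees, forces in N, time in s.
With the tool pointing down it reaches from about 0.375 to 0.9 m from the base axis. Payload 3.1 kg.
Tool frame: the origin (TCP) lies on the centre line of the jaws, within the pads' length; the fingertips stand 17 mm ahead of it and the grasp point (between the pads) lies 2 mm behind it; z points along the fingers, y is the line along which they close (so a half turn about z gives the same grasp; the last joint's range is limited). The gripper opens to 87 mm and grips with 3 to 60 N. Pads are 19 mm wide; open, the fingers measure 117 mm over their backs; the gripper's body (75 mm by 190 mm) begins 51 mm behind the grasp point.
Start: joints at [63.455, 30.224, 82.088, -0, 67.689, -10.227], TCP at [0.176, 0.6, 0.24] pointing down, gripper open.
Joint ranges: [-176.69, 176.69], [-43.24, 126.21], [12.49, 139.97], [-82, 262], [0, 151.66], [-163.58, 163.58]. Speed limits (degrees/s): [159.86, 159.86, 180, 180, 180, 180].

INTERFACE

Orientations are given as a 3x3 rotation matrix whose columns are the frame's x, y, z axes.
In Python, from rig import bot, imaging, finder gives the robot as it stands. The module is installed in compiled form; this text tells all that it offers.
- The arm moves only by the tool play_rows, never from a script. Its argument "motion" is a list that holds one entry, the list of rows, each a list of 6 numbers: the shift along the tool's x, y, z in normalised numbers (1 is 0.25 m), then the turn, a rotation vector about the tool's x, y, z in normalised numbers (1 is 60 degrees). In form: [[[dx, dy, dz, wx, wy, wz], ...]]. A call has 1 to 8 rows; each row is the pose to reach, as a shift and turn from the pose commanded when the call began, along the tool's axes at that moment; what a row does not reach only later rows make up. A row lasts 1/12 s, in which the tool goes at most 41.7 mm and 7.16 degrees, less where a joint would pass 70% of its speed; a pose out of reach is approached as far as the arm can. A shift or turn number past 1, either way, is cut back to 1. A call with a gripper value outside its range is refused whole. "fingers" is the finger opening in m, from 0 to 0.087, set as the call begins (left out, the last holds). The fingers move at their own pace and stop on an object; the grip force is fixed at half the most. Time passes only in rows, so rows that repeat a pose let the fingers close. It gives the time, the measured TCP pose, the force, the opening and the grip force at its end, in the units of the state.
- bot.read_state(): the state, without advancing time (a new reading comes with each control period).
- imaging.capture(name): name is "side" or "top"; returns a dict with "frame" (420x560x3 uint8, red, green, blue), "camera_matrix" (3x3 intrinsics, pixels), "R" (3x3) and "t" (3): a world point X has camera coordinates R X + t. Camera axes: x right, y down, z forward; pixel columns grow to the right and rows downward; lengths in m; the calibration is good to about 2 mm. A picture is of the moment at which its call begins. There is no depth.
- bot.hand_in(): hands the job in; it is judged then, once.
Trained networks look in the newest picture that a camera, given by its name, has taken for a name from the list of things; names that differ only in an ending like _2 or _b are one class to them, and where a whole thing is asked for, a point or a joint stands for the part that bears it (a point fixed in the world has none). Each returns a list of dicts, best first, with "confidence" (0 to 1); they miss things now and then, are a little off and sometimes report something else, mostly with a low value. They report only what shows in the picture. A call takes as long as a camera call. They do not tell look-alikes from the thing itself.
- finder.recognise(camera, name): "at" ([x, y, z] in m, in world coordinates, good to about 4 mm: the middle of the surface that is visible of it).
- finder.outline_of(camera, name): "pixels" (420x560 bool, what is visible of it).
The state is a dict: "time_s": time; "joint_positions": joint angles; "qvel": joint speeds; "tau": joint torques, N m; "position": TCP position; "tcp_rot": TCP orientation; "force": force on the tool from outside, world axes, zero at the start; "moment": the same for the moment, N m; "opening": opening from 0.0 (shut) to 1.0 (fully open); "grasp_force": force on a finger pad.
Only numpy, scipy, OpenCV 4.12 (cv2) and the standard library are available. Lean on these libraries where they do the work, as an engineer would, in place of code of your own. Each camera call takes 0.05 s, during which the arm holds its last target. There are 200 camera calls.

## Working session

There is one attempt and no reset: what is moved stays moved. The work goes in short steps, Python scripts to look and compute and a tool call to move; the robot and the scene stay as the last step left them, time stands still between calls to the robot, and variables do not carry over. Pictures are saved under pics/ and viewed, at most 14 in all, crops included, and the job is handed in when it is done.

Besides the shell and the picture viewer there is one more tool, called after "Call:" as a command line: name --argument value ..., lists and objects as JSON in quotes. play_rows: Moves the arm, as the interface text tells. Its arguments: {"type":"object","properties":{"motion":{"type":"array"},"fingers":{"type":"number"}},"required":["motion"]}

```bash
mkdir -p pics
cat > h.py <<'E'
from rig import bot, imaging, finder
import numpy as np, cv2
def cap(n,save=None):
    d=imaging.capture(n)
    if save: cv2.imwrite('pics/'+save,cv2.cvtColor(d['frame'],cv2.COLOR_RGB2BGR))
    return d
def proj(d,X):
    c=d['R']@np.asarray(X,float)+np.ravel(d['t']); p=d['camera_matrix']@c; return p[:2]/p[2]
def ray(d,uv,z):
    R=np.asarray(d['R']);o=-R.T@np.ravel(d['t']); v=R.T@np.linalg.inv(d['camera_matrix'])@np.array([uv[0],uv[1],1.])
    return o+v*(z-o[2])/v[2]
E
cat > a.py <<'E'
from h import *
s=bot.read_state(); print(s['time_s'],s['position'],np.round(s['tcp_rot'],3).tolist(),s['opening'])
for c in('side','top'):
    d=cap(c,c+'0.png'); print(c,np.round(-np.array(d['R']).T@np.ravel(d['t']),3),np.round(d['R'],3).tolist(),d['camera_matrix'][0][0])
    for n in ['v_head_1','copper_shoe','flat_pad','tube_center','outer_post_1','middle_post','parking_post','paste_tin']:
        for r in finder.recognise(c,n)[:4]: print(n,np.round(r['at'],3),round(r['confidence'],2),np.round(proj(d,r['at'])))
E
python3 a.py
```

```text
0.0 [0.17527211 0.59918413 0.23856728] [[-0.96, 0.281, -0.001], [0.281, 0.96, -0.002], [0.0, -0.002, -1.0]] 0.9957246228103881
side [ 0.113 -0.812  0.86 ] [[0.89, -0.455, 0.02], [-0.295, -0.609, -0.737], [0.348, 0.65, -0.676]] 421.7040934625951
v_head_1 [0.582 0.087 0.089] 0.7 [271. 166.]
v_head_1 [ 0.603 -0.032  0.092] 0.6 [297. 187.]
copper_shoe [ 0.438 -0.153  0.08 ] 0.62 [264. 236.]
flat_pad [ 0.621 -0.149  0.096] 0.96 [324. 209.]
flat_pad [ 0.721 -0.452  0.041] 0.87 [426. 292.]
flat_pad [ 0.593 -0.458  0.039] 0.77 [384. 315.]
flat_pad [ 0.314 -0.184  0.035] 0.71 [223. 273.]
tube_center [ 0.515 -0.356  0.038] 0.71 [331. 295.]
tube_center [ 0.614 -0.151  0.02 ] 0.64 [320. 230.]
tube_center [0.427 0.152 0.055] 0.43 [216. 177.]
outer_post_1 [ 0.612 -0.15   0.019] 0.75 [319. 230.]
outer_post_1 [0.572 0.09  0.023] 0.6 [268. 184.]
middle_post [ 0.595 -0.034  0.021] 0.75 [293. 206.]
parking_post [ 0.431 -0.148  0.007] 0.84 [260. 255.]
paste_tin [0.428 0.157 0.053] 0.61 [216. 177.]
top [ 0.428 -0.065  1.259] [[-0.018, -1.0, -0.0], [-0.996, 0.018, -0.082], [0.082, -0.001, -0.997]] 379.54927153704665
v_head_1 [ 0.607 -0.026  0.103] 0.77 [274. 187.]
v_head_1 [0.591 0.096 0.104] 0.62 [234. 193.]
copper_shoe [ 0.442 -0.135  0.082] 0.53 [310. 240.]
flat_pad [ 0.604 -0.451  0.037] 0.81 [405. 189.]
flat_pad [ 0.728 -0.444  0.035] 0.79 [401. 151.]
flat_pad [ 0.313 -0.176  0.042] 0.78 [323. 281.]
flat_pad [ 0.404 -0.252  0.039] 0.67 [346. 252.]
tube_center [ 0.541 -0.348  0.037] 0.6 [374. 209.]
outer_post_1 [0.566 0.086 0.019] 0.42 [241. 204.]
middle_post [ 0.579 -0.034  0.022] 0.58 [277. 199.]
parking_post [ 0.431 -0.136  0.01 ] 0.74 [309. 244.]
paste_tin [0.436 0.169 0.052] 0.73 [214. 244.]
```

Run:
```python
import cv2
a=cv2.imread('pics/top0.png')[120:330,170:450]; cv2.imwrite('pics/top0c.png',cv2.resize(a,(800,600),interpolation=cv2.INTER_CUBIC))
a=cv2.imread('pics/side0.png')[140:350,180:460]; cv2.imwrite('pics/side0c.png',cv2.resize(a,(800,600),interpolation=cv2.INTER_CUBIC))
```

```text
(no output)
```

View pics/top0c.png

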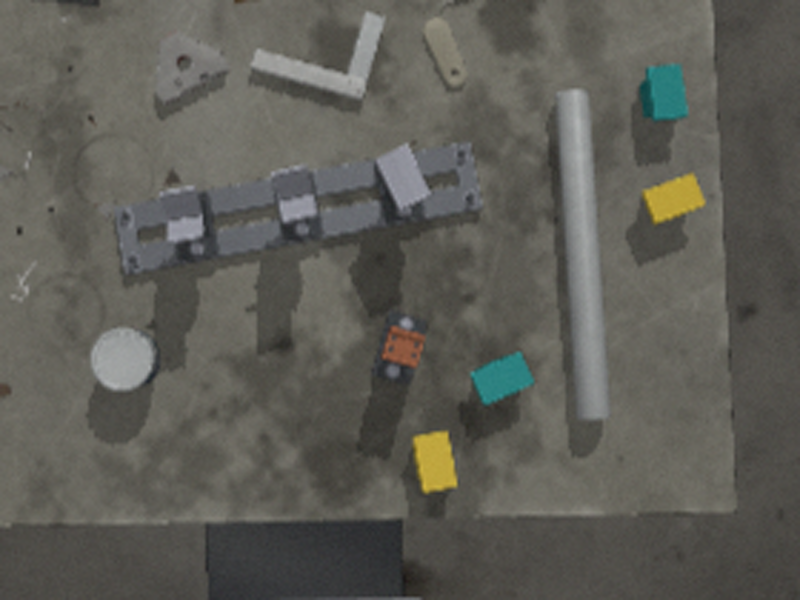

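View pics/side0c.png

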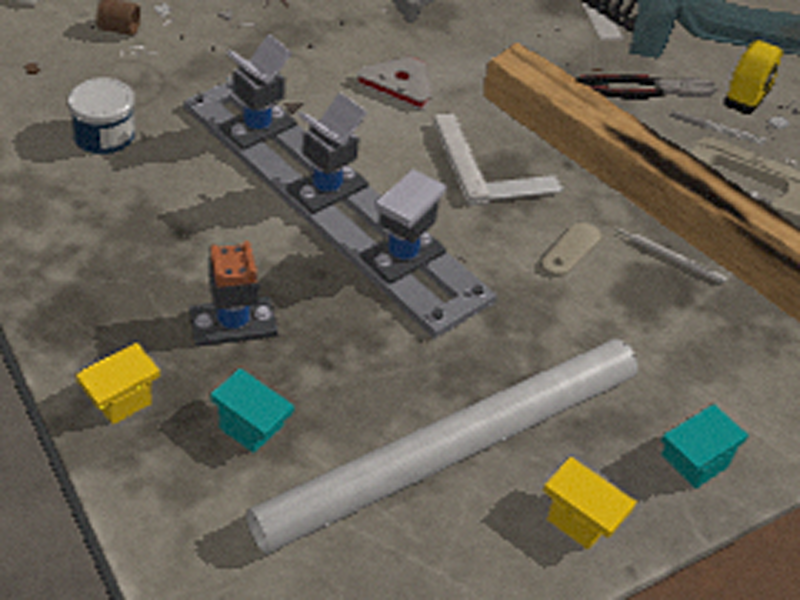

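```bash
cat > fit.py <<'E'
from h import *
from scipy.optimize import minimize
def box(x,y,z0,z1): return np.array([[a,b,c] for a in(-x/2,x/2) for b in(-y/2,y/2) for c in(z0,z1)])
B=box(40,40,0,28)
def wing(s): return np.array([[s*a,b,c] for a,c in((0,34.1),(25.9,60),(29,56.9),(0,27.9)) for b in(-19.5,19.5)])
th=np.linspace(0,2*np.pi,24,endpoint=False)
M={'v_head_1':[B,wing(1),wing(-1)],'copper_shoe':[B,box(36,39,28,44)],'flat_pad':[B,box(62,39,28,38)],
 'tube_center':[np.array([[19*np.cos(t),y,19*np.sin(t)] for t in th for y in(-187.5,187.5)])],
 'paste_tin':[np.array([[35*np.cos(t),35*np.sin(t),z] for t in th for z in(0,53)])]}
S=4
def ren(d,parts,p,win):
    u0,v0,u1,v1=win; im=np.zeros(((v1-v0)*S,(u1-u0)*S),np.uint8)
    c,s=np.cos(p[3]),np.sin(p[3]); R=np.array([[c,-s,0],[s,c,0],[0,0,1]])
    for P in parts:
        q=np.array([proj(d,R@(v/1000)+p[:3]) for v in P])
        q=((q+0.5-[u0,v0])*S*16-8).round().astype(np.int32)
        cv2.fillConvexPoly(im,cv2.convexHull(q),255,cv2.LINE_AA,4)
    return cv2.resize(im,(u1-u0,v1-v0),interpolation=cv2.INTER_AREA)/255.
def fit(views,parts,p0,fixz=False):
    ws=[]
    for d,m in views:
        v,u=np.nonzero(m); ws.append((u.min()-8,v.min()-8,u.max()+9,v.max()+9))
    sc=np.array([.01,.01,.01,.15])
    f0=lambda q:np.r_[q[:2],p0[2],q[2]] if fixz else q
    def cost(q):
        p=f0(np.asarray(q)); e=0
        for (d,m),w in zip(views,ws):
            g=m[max(w[1],0):w[3],max(w[0],0):w[2]].astype(float); w2=(max(w[0],0),max(w[1],0),max(w[0],0)+g.shape[1],max(w[1],0)+g.shape[0])
            g=cv2.GaussianBlur(g,(0,0),1); r=cv2.GaussianBlur(ren(d,parts,p,w2),(0,0),1); e+=((g-r)**2).sum()/g.sum()
        return e
    q0=np.array(p0,float)[[0,1,3]] if fixz else np.array(p0,float)
    s=sc[[0,1,3]] if fixz else sc
    sim=np.vstack([q0]+[q0+np.eye(len(q0))[i]*s[i] for i in range(len(q0))])
    r=minimize(cost,q0,method='Nelder-Mead',options=dict(initial_simplex=sim,maxiter=250,xatol=1e-4,fatol=1e-4))
    return f0(r.x),r.fun
def masks(c,n,d):  # list of (mask, centroid px)
    return [(o['pixels'],np.array(np.nonzero(o['pixels']))[::-1].mean(1),o['confidence']) for o in finder.outline_of(c,n) if o['pixels'].sum()>20]
def near(ms,uv,r=15):
    ms=[m for m in ms if np.hypot(*(m[1]-uv))<r]; return ms[0][0] if ms else None
E
cat > b.py <<'E'
from fit import *
ds={c:cap(c) for c in('side','top')}
T=[('v_head_1',(.588,.092,.057)),('v_head_1',(.605,-.029,.057)),('flat_pad',(.621,-.145,.057)),('copper_shoe',(.438,-.14,.045)),('tube_center',(.53,-.352,.019)),('paste_tin',(.435,.16,0))]
mm={}
for n,p in T:
    vs=[]
    for c in ds:
        if (c,n) not in mm: mm[c,n]=masks(c,n,ds[c])
        uv=proj(ds[c],np.array(p)+[0,0,.025 if n!='tube_center' else 0]); m=near(mm[c,n],uv)
        print(c,n,uv.round(),[(x[1].round(),int(x[0].sum()),round(x[2],2)) for x in mm[c,n]] if m is None else int(m.sum()))
        if m is not None: vs.append((ds[c],m))
    if not vs: continue
    for y0 in (0,.2,.5) if n!='paste_tin' else (0,):
        for fz in (False,True):
            q,e=fit(vs,M[n],(*p,y0),fz); print('  ',n,fz,np.round(q[:3]*1000,1),round(np.degrees(q[3]),1),round(e,3))
    for v in vs:
        q,e=fit([v],M[n],(*p,q[3]),True); print('   single',np.round(q[:3]*1000,1),round(np.degrees(q[3]),1),round(e,3))
np.savez('m0.npz',**{f'{c}_{n}_{i}':x[0] for (c,n),l in mm.items() for i,x in enumerate(l)})
for n in('outer_post_1','middle_post','parking_post'):
  for c in ds: print(c,n,[(x[1].round(1),int(x[0].sum()),round(x[2],2)) for x in masks(c,n,ds[c])])
E
time python3 b.py
```

```text
side v_head_1 [272. 167.] 322
top v_head_1 [236. 195.] 249
   v_head_1 False [583.8  97.2  56.1] 10.1 0.078
   v_head_1 True [583.5  96.9  57. ] 9.8 0.078
   v_head_1 False [583.7  97.2  56.3] 10.3 0.078
   v_head_1 True [583.5  96.9  57. ] 9.8 0.079
   v_head_1 False [583.7  97.2  56.1] 10.3 0.078
   v_head_1 True [583.6  96.9  57. ] 10.3 0.078
   single [581.8  97.3  57. ] 6.7 0.044
   single [584.9  96.2  57. ] 12.2 0.018
side v_head_1 [297. 189.] 338
top v_head_1 [275. 189.] 251
   v_head_1 False [604.4 -22.7  54.8] 11.5 0.097
   v_head_1 True [603.9 -23.2  57. ] 10.7 0.102
   v_head_1 False [604.3 -22.9  55.1] 11.3 0.098
   v_head_1 True [604.1 -23.1  57. ] 11.2 0.102
   v_head_1 False [604.4 -22.6  54.6] 11.4 0.097
   v_head_1 True [604.  -23.1  57. ] 11.5 0.102
   single [602.5 -23.9  57. ] 4.9 0.084
   single [604.8 -23.4  57. ] 13.7 0.007
side flat_pad [323. 212.] 400
top flat_pad [312. 183.] 268
   flat_pad False [ 622.7 -140.8   57.5] 25.5 0.033
   flat_pad True [ 622.8 -140.7   57. ] 25.0 0.033
   flat_pad False [ 622.7 -140.8   57.6] 25.0 0.033
   flat_pad True [ 622.8 -
[... 1080 characters left out ...]
9. ] 91.5 0.004
   single [ 544.8 -349.8   19. ] 91.7 0.01
side paste_tin [218. 182.] 514
top paste_tin [218. 244.] 396
   paste_tin False [432.2 173.9  -2.2] -9.2 0.046
   paste_tin True [432.  173.1   0. ] -4.3 0.051
   single [430.9 172.6   0. ] 0.8 0.018
   single [433.1 172.9   0. ] 9.0 0.027
side outer_post_1 [(array([319.7, 229.2]), 289, 0.71), (array([269.6, 183.6]), 241, 0.7)]
top outer_post_1 [(array([239.7, 203.2]), 123, 0.46)]
side middle_post [(array([293.8, 205.3]), 278, 0.71)]
top middle_post [(array([275.8, 199.3]), 95, 0.57)]
side parking_post [(array([260.7, 252.2]), 403, 0.74)]
top parking_post [(array([308.5, 242.4]), 145, 0.56)]
real	0m17.340s
user	0m10.095s
sys	0m0.369s
```

Run:
```python
import cv2,numpy as np
t=cv2.imread('pics/top0.png');s=cv2.imread('pics/side0.png')
a=cv2.resize(t[224:260,292:328],(396,396),interpolation=cv2.INTER_CUBIC)
b=cv2.resize(s[215:265,236:286],(400,396),interpolation=cv2.INTER_CUBIC)
cv2.imwrite('pics/cop.png',np.hstack([a,b]))
from fit import *
print([bot.read_state()['position'] for _ in range(3)])
```

```text
[array([0.17555403, 0.59982082, 0.23956759]), array([0.17555403, 0.59982082, 0.23956759]), array([0.17555403, 0.59982082, 0.23956759])]
```

View pics/cop.png

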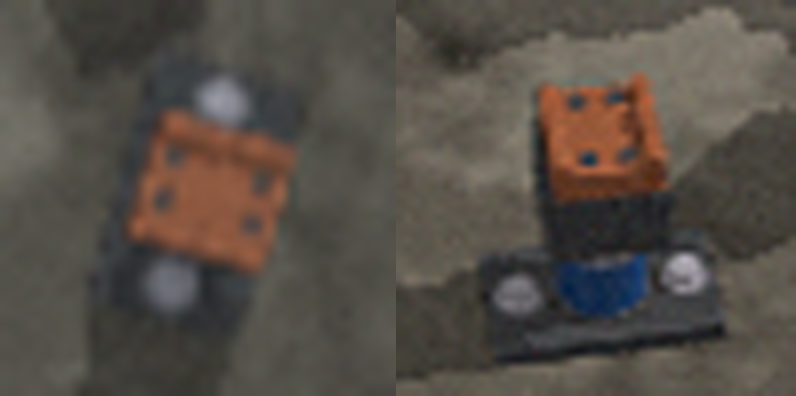

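The rows are not in the units I measure in: shifts go in shares of 0.25 m and turns go in shares of 60 degrees. I convert before sending: -0.2123 m is -0.8492, -0.1951 m is -0.7804.

Call:
play_rows --motion '[[[-0.8492, -0.7804, 0, 0, 0, 0], [-0.8492, -0.7804, 0, 0, 0, 0], [-0.8492, -0.7804, 0, 0, 0, 0], [-0.8492, -0.7804, 0, 0, 0, 0], [-0.8492, -0.7804, 0, 0, 0, 0], [-0.8492, -0.7804, 0, 0, 0, 0], [-0.8492, -0.7804, 0, 0, 0, 0], [-0.8492, -0.7804, 0, 0, 0, 0]]]' --fingers 0.087

```text
time_s: 2.47
position: [0.3276, 0.3482, 0.2397]
tcp_rot: [[-0.958, 0.287, 0.001], [0.287, 0.958, -0.003], [-0.002, -0.002, -1.0]]
force: [0.1, 0.2, -0.2]
opening: 1.001
grasp_force: 0.0
```

In the tool's units: -0.2123 m is -0.8492, -0.1951 m is -0.7804.

Call:
play_rows --motion '[[[-0.8492, -0.7804, 0, 0, 0, 0], [-0.8492, -0.7804, 0, 0, 0, 0], [-0.8492, -0.7804, 0, 0, 0, 0], [-0.8492, -0.7804, 0, 0, 0, 0], [-0.8492, -0.7804, 0, 0, 0, 0], [-0.8492, -0.7804, 0, 0, 0, 0], [-0.8492, -0.7804, 0, 0, 0, 0], [-0.8492, -0.7804, 0, 0, 0, 0]]]'

```text
time_s: 3.13
position: [0.4788, 0.1011, 0.2402]
tcp_rot: [[-0.958, 0.287, 0.006], [0.287, 0.958, -0.002], [-0.007, -0.0, -1.0]]
force: [0.4, 1.1, 0.0]
opening: 1.003
grasp_force: 0.0
```

In the tool's units: -0.2123 m is -0.8492, -0.1951 m is -0.7804, -41.5 degrees is -0.6917.

Call:
play_rows --motion '[[[-0.8492, -0.7804, 0, 0, 0, -0.6917], [-0.8492, -0.7804, 0, 0, 0, -0.6917], [-0.8492, -0.7804, 0, 0, 0, -0.6917], [-0.8492, -0.7804, 0, 0, 0, -0.6917], [-0.8492, -0.7804, 0, 0, 0, -0.6917], [-0.8492, -0.7804, 0, 0, 0, -0.6917], [-0.8492, -0.7804, 0, 0, 0, -0.6917], [-0.8492, -0.7804, 0, 0, 0, -0.6917]]]'

```text
time_s: 3.8
position: [0.627, -0.1473, 0.2396]
tcp_rot: [[-0.907, -0.422, 0.006], [-0.422, 0.907, -0.005], [-0.004, -0.007, -1.0]]
force: [1.0, -0.1, -0.2]
opening: 1.0
grasp_force: 0.0
```

```bash
cat > nav.py <<'E'
# usage: nav.py x y z theta  -> shift/turn from measured pose
import sys; from h import *
P=[];A=[];F=[]
for _ in range(3):
    s=bot.read_state(); P.append(s['position']); R=s['tcp_rot']; A.append(np.degrees(np.arctan2(R[1][1],R[0][1]))); F.append(s['force']); imaging.capture('top')
p=np.mean(P,0); a=np.mean(A); th=np.radians(a)
print('t',s['time_s'],'pos',p.round(4),'std',np.std(P,0).round(4),'theta',round(a,2),'F',np.mean(F,0).round(1),'open',round(s['opening']*87,1),'j',np.round(s['joint_positions'],1))
v=list(map(float,sys.argv[1:]))
for i in range(0,len(v),4):
    d=np.array(v[i:i+3])-p; t=v[i+3]; t=(t-a+90)%180-90
    print('to',v[i:i+4],'->',np.round([-np.sin(th)*d[0]+np.cos(th)*d[1],np.cos(th)*d[0]+np.sin(th)*d[1],-d[2]],4),'turn',round(-t,2))
E
python3 nav.py .6228 -.1407 .24 115.2
```

```text
t 3.9 pos [ 0.625  -0.1443  0.2392] std [0.0016 0.0023 0.0003] theta 114.97 F [-0.1  0.3 -0.2] open 87.1 j [ -22.8   31.4   80.     0.    68.7 -137.9]
to [0.6228, -0.1407, 0.24, 115.2] -> [ 0.0004  0.0042 -0.0008] turn -0.23
```

```bash
sed -i 's/^P=\[\]/for _ in range(3): imaging.capture("top")\nP=[]/' nav.py; python3 nav.py .6228 -.1407 .24 115.2 .6228 -.1407 .074 115.2
```

```text
t 4.2 pos [ 0.6217 -0.1389  0.2396] std [0.0001 0.0001 0.0001] theta 115.29 F [0.1 0.3 0. ] open 86.7 j [ -22.6   31.2   80.2    0.    68.7 -137.9]
to [0.6228, -0.1407, 0.24, 115.2] -> [-0.0002 -0.0021 -0.0004] turn 0.09
to [0.6228, -0.1407, 0.074, 115.2] -> [-0.0002 -0.0021  0.1656] turn 0.09
```

In the tool's units: 0.1655 m is 0.662, -0.002 m is -0.008.

Call:
play_rows --motion '[[[0, -0.008, 0.16, 0, 0, 0], [0, -0.008, 0.32, 0, 0, 0], [0, -0.008, 0.44, 0, 0, 0], [0, -0.008, 0.56, 0, 0, 0], [0, -0.008, 0.662, 0, 0, 0], [0, -0.008, 0.662, 0, 0, 0], [0, -0.008, 0.662, 0, 0, 0]]]'

```text
time_s: 4.83
position: [0.6223, -0.1417, 0.0731]
tcp_rot: [[-0.905, -0.426, -0.003], [-0.426, 0.905, 0.001], [0.002, 0.003, -1.0]]
force: [0.3, -0.5, -0.2]
opening: 1.0
grasp_force: 0.0
```

Call:
play_rows --motion '[[[0, 0, 0, 0, 0, 0], [0, 0, 0, 0, 0, 0], [0, 0, 0, 0, 0, 0], [0, 0, 0, 0, 0, 0], [0, 0, 0, 0, 0, 0], [0, 0, 0, 0, 0, 0], [0, 0, 0, 0, 0, 0]]]' --fingers 0.03

```text
time_s: 5.42
position: [0.6233, -0.1427, 0.0744]
tcp_rot: [[-0.905, -0.425, 0.0], [-0.425, 0.905, -0.0], [-0.0, -0.0, -1.0]]
force: [0.3, 0.2, -0.5]
opening: 0.554
grasp_force: 0.0
```

```bash
python3 nav.py .6228 -.1407 .22 115.2; python3 -c "
from h import *
d=cap('side');a=d['frame'][150:260,260:400,::-1];cv2.imwrite('pics/g1.png',cv2.resize(a,(700,550),interpolation=cv2.INTER_CUBIC))"
```

```text
t 5.6667 pos [ 0.6228 -0.1421  0.0741] std [0. 0. 0.] theta 115.17 F [-1.5  1.7  2.8] open 39.7 j [ -22.9   43.3   86.8    0.    50.  -138.1]
to [0.6228, -0.1407, 0.22, 115.2] -> [-0.0006  0.0013 -0.1459] turn -0.03
```

View pics/g1.png

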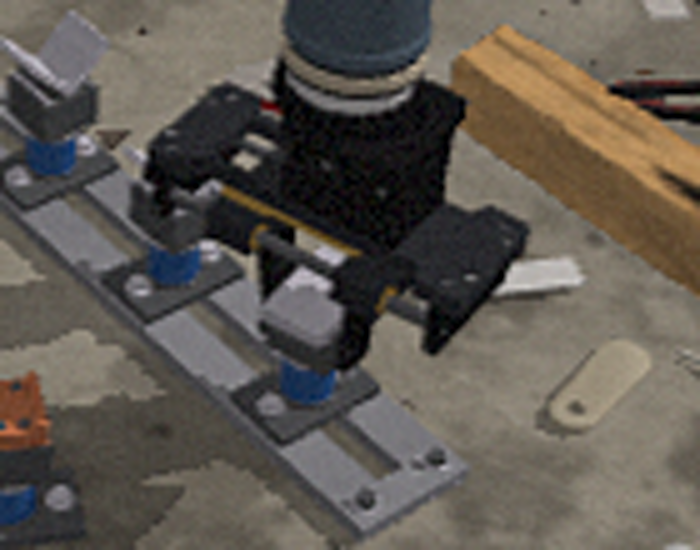

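In the tool's units: -0.156 m is -0.624, -0.14 m is -0.56.

Call:
play_rows --motion '[[[0, 0, 0, 0, 0, 0], [0, 0, -0.04, 0, 0, 0], [0, 0, -0.12, 0, 0, 0], [0, 0, -0.24, 0, 0, 0], [0, 0, -0.4, 0, 0, 0], [0, 0, -0.56, 0, 0, 0], [0, 0, -0.624, 0, 0, 0], [0, 0, -0.624, 0, 0, 0]]]'

```text
time_s: 6.43
position: [0.6265, -0.1445, 0.2359]
tcp_rot: [[-0.905, -0.426, 0.011], [-0.426, 0.905, -0.006], [-0.008, -0.01, -1.0]]
force: [0.4, -0.2, -2.7]
opening: 0.455
grasp_force: 30.0
```

Call:
play_rows --motion '[[[0.064, 0.152, 0, 0, 0, 0], [0.128, 0.3, 0, 0, 0, 0], [0.192, 0.448, 0, 0, 0, 0], [0.256, 0.596, 0, 0, 0, 0], [0.32, 0.748, 0, 0, 0, 0], [0.386, 0.898, 0, 0, 0, 0], [0.386, 0.898, 0, 0, 0, 0], [0.386, 0.898, 0, 0, 0, 0]]]'

```text
time_s: 7.1
position: [0.4367, 0.021, 0.2286]
tcp_rot: [[-0.904, -0.428, -0.005], [-0.428, 0.904, 0.001], [0.004, 0.003, -1.0]]
force: [0.7, -0.1, -1.7]
opening: 0.455
grasp_force: 30.0
```

In the tool's units: 0.2 m is 0.8, 0.19 m is 0.76.

Call:
play_rows --motion '[[[0, 0, 0.16, 0, 0, 0], [0, 0, 0.32, 0, 0, 0], [0, 0, 0.48, 0, 0, 0], [0, 0, 0.64, 0, 0, 0], [0, 0, 0.76, 0, 0, 0], [0, 0, 0.8, 0, 0, 0], [0, 0, 0.8, 0, 0, 0]]]'

```text
time_s: 7.68
position: [0.4397, 0.0188, 0.0263]
tcp_rot: [[-0.905, -0.425, -0.006], [-0.425, 0.905, 0.001], [0.005, 0.003, -1.0]]
force: [-0.0, -0.0, -2.5]
opening: 0.459
grasp_force: 30.0
```

```bash
python3 nav.py .44 .02 .02 115.2;  python3 -c "
from fit import *
s=cap('side');t=cap('top')
for d,c in((s,'side'),(t,'top')):
  for n in('outer_post_1','middle_post'):
    for r in finder.recognise(c,n): print(c,n,np.round(r['at'],4),round(r['confidence'],2))
a=np.hstack([cv2.resize(x,(400,400),interpolation=cv2.INTER_CUBIC) for x in(t['frame'][160:210,285:335,::-1],s['frame'][195:245,295:345,::-1])]);cv2.imwrite('pics/pin.png',a)"
```

```text
t 7.9333 pos [0.4416 0.0189 0.0305] std [0.0001 0.0001 0.0004] theta 115.16 F [ 0.2 -0.4 -2.7] open 40.0 j [ -12.1   40.   116.9   -0.    22.9 -127.2]
to [0.44, 0.02, 0.02, 115.2] -> [0.001  0.0017 0.0105] turn -0.04
side outer_post_1 [0.5806 0.0876 0.0206] 0.75
side outer_post_1 [ 0.6192 -0.1477  0.0216] 0.55
side middle_post [ 0.5929 -0.0347  0.0198] 0.69
top outer_post_1 [ 0.6169 -0.139   0.0203] 0.6
```

View pics/pin.png

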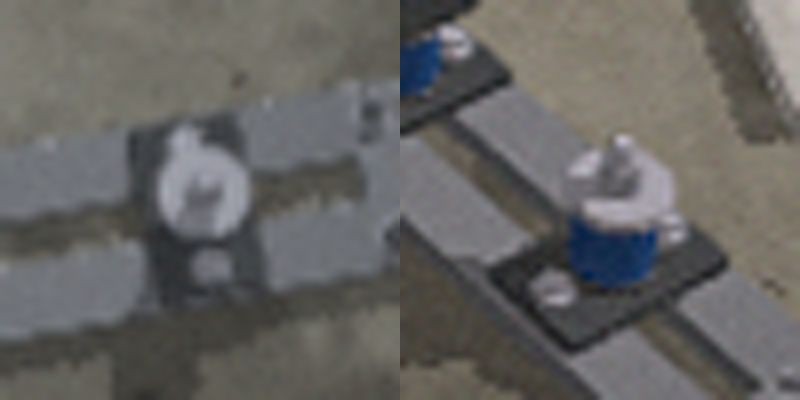

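In the tool's units: 0.011 m is 0.044, 0.006 m is 0.024.

Call:
play_rows --motion '[[[0, 0, 0.024, 0, 0, 0], [0, 0, 0.044, 0, 0, 0], [0, 0, 0.044, 0, 0, 0], [0, 0, 0.044, 0, 0, 0]]]'

```text
time_s: 8.62
position: [0.4399, 0.0195, 0.0185]
tcp_rot: [[-0.905, -0.425, -0.001], [-0.425, 0.905, 0.0], [0.001, 0.001, -1.0]]
force: [0.9, -0.1, -3.5]
opening: 0.459
grasp_force: 30.0
```

In the tool's units: -0.16 m is -0.64, -0.12 m is -0.48.

Call:
play_rows --motion '[[[0, 0, 0, 0, 0, 0], [0, 0, 0, 0, 0, 0], [0, 0, 0, 0, 0, 0], [0, 0, 0, 0, 0, 0], [0, 0, -0.16, 0, 0, 0], [0, 0, -0.32, 0, 0, 0], [0, 0, -0.48, 0, 0, 0], [0, 0, -0.64, 0, 0, 0]]]' --fingers 0.07

```text
time_s: 9.28
position: [0.4396, 0.0196, 0.1804]
tcp_rot: [[-0.905, -0.425, -0.002], [-0.425, 0.905, 0.0], [0.001, 0.001, -1.0]]
force: [0.5, 0.3, -0.5]
opening: 0.798
grasp_force: 0.0
```

```bash
python3 nav.py .604 -.0231 .24 99.4
cat > ray.py <<'E'
from fit import *
# bright-disc centre of a bare shoulder near world guess
import sys
g=np.array(list(map(float,sys.argv[1:4])))
disc=[np.array([[19*np.cos(t),19*np.sin(t),z] for t in th for z in(-3,0)]),np.array([[7.5*np.cos(t),7.5*np.sin(t),z] for t in th for z in(0,14)]+[[0,0,20]])]
out=[]
for c in('side','top'):
    d=cap(c); u,v=proj(d,g).round().astype(int); f=d['frame'][v-14:v+15,u-14:u+15].astype(int)
    hsv=cv2.cvtColor(d['frame'],cv2.COLOR_RGB2HSV)
    m=np.zeros(d['frame'].shape[:2],bool); yy,xx=np.mgrid[:420,:560]
    gray=d['frame'].mean(2); m=(np.hypot(xx-u,yy-v)<11)&(gray>np.percentile(f.mean(2),99)*0.72)
    n,l,st,ce=cv2.connectedComponentsWithStats(m.astype(np.uint8)); k=l[v-2:v+3,u-2:u+3].ravel(); k=np.bincount(k[k>0]).argmax(); mm=l==k
    cn,_=cv2.findContours(mm.astype(np.uint8),0,1); hull=cv2.convexHull(np.vstack(cn)); e=cv2.minAreaRect(hull)
    q,er=fit([(d,mm)],disc,(*g,0),True); print(c,mm.sum(),np.round(q[:2]*1000,1),round(er,3)); out.append(q[:2])
print('mean',np.mean(out,0)*1000)
E
python3 ray.py .622 -.141 .057
```

```text
t 9.5333 pos [0.441  0.0194 0.1806] std [0.0011 0.0002 0.0013] theta 115.19 F [-0.2  0.  -0.6] open 69.7 j [ -12.1   21.9  111.4    0.    46.6 -127.2]
to [0.604, -0.0231, 0.24, 99.4] -> [-0.1294 -0.1078 -0.0594] turn 15.79
side 125 [ 627.7 -139.1] 0.348
top 94 [ 626.3 -140.2] 0.13
mean [ 627.01612273 -139.64963752]
```

In the tool's units: -0.1294 m is -0.5176, -0.1078 m is -0.4312, 15.8 degrees is 0.2633.

Call:
play_rows --motion '[[[-0.128, -0.108, 0, 0, 0, 0.0667], [-0.26, -0.216, 0, 0, 0, 0.1333], [-0.388, -0.324, 0, 0, 0, 0.2], [-0.5176, -0.4312, 0, 0, 0, 0.2633], [-0.5176, -0.4312, 0, 0, 0, 0.2633], [-0.5176, -0.4312, 0, 0, 0, 0.2633]]]'

```text
time_s: 10.18
position: [0.6048, -0.0239, 0.1767]
tcp_rot: [[-0.987, -0.163, -0.002], [-0.163, 0.987, 0.0], [0.002, 0.001, -1.0]]
force: [-0.5, 0.6, -0.2]
opening: 0.803
grasp_force: 0.0
```

```bash
python3 nav.py .604 -.0231 .18 99.4 .604 -.0231 .074 99.4; python3 -c "
from fit import *
s=cap('side');t=cap('top')
print(ray(t,(310,183),.057),ray(s,(322.1,218),.057))
# rail top corners predicted for yaw, overlay
for d,nm,w in((s,'side',(210,150,370,270)),(t,'top',(195,155,355,275))):
  im=cv2.resize(d['frame'][w[1]:w[3],w[0]:w[2],::-1],(640,480),interpolation=cv2.INTER_CUBIC)
  cv2.imwrite('pics/rail_%s.png'%nm,im)
"
```

```text
t 10.4333 pos [ 0.601  -0.0224  0.1778] std [0.0002 0.     0.0004] theta 99.41 F [ 0.2 -0.1 -0.1] open 70.0 j [ -12.8   32.7   88.8    0.    58.7 -112.2]
to [0.604, -0.0231, 0.18, 99.4] -> [-0.0028 -0.0012 -0.0022] turn 0.01
to [0.604, -0.0231, 0.074, 99.4] -> [-0.0028 -0.0012  0.1038] turn 0.01
[ 0.62464387 -0.14064724  0.057     ] [ 0.62201397 -0.14275087  0.057     ]
```

View pics/rail_top.png

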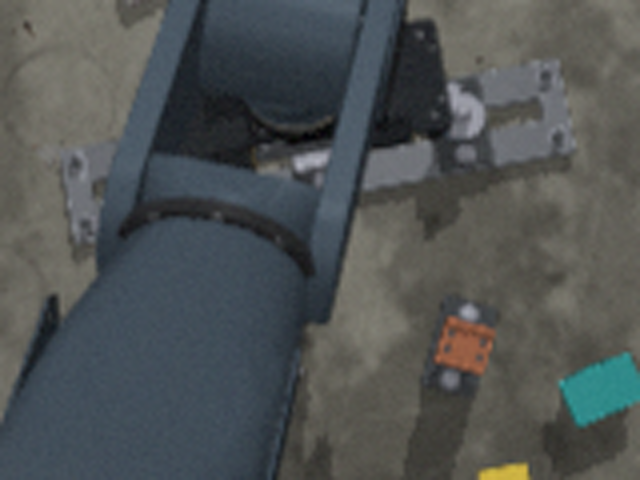

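Call:
play_rows --motion '[[[-0.0112, -0.0048, 0.16, 0, 0, 0], [-0.0112, -0.0048, 0.32, 0, 0, 0], [-0.0112, -0.0048, 0.4152, 0, 0, 0], [-0.0112, -0.0048, 0.4152, 0, 0, 0], [-0.0112, -0.0048, 0.4152, 0, 0, 0], [-0.0112, -0.0048, 0.4152, 0, 0, 0]]]'

```text
time_s: 11.08
position: [0.6074, -0.024, 0.0768]
tcp_rot: [[-0.987, -0.163, 0.003], [-0.163, 0.987, -0.001], [-0.003, -0.001, -1.0]]
force: [-0.4, 0.2, 0.8]
opening: 0.806
grasp_force: 0.0
```

Call:
play_rows --motion '[[[0, 0, 0, 0, 0, 0], [0, 0, 0, 0, 0, 0], [0, 0, 0, 0, 0, 0], [0, 0, 0, 0, 0, 0], [0, 0, 0, 0, 0, 0], [0, 0, 0, 0, 0, 0], [0, 0, 0, 0, 0, 0], [0, 0, 0, 0, 0, 0]]]' --fingers 0.03

```text
time_s: 11.75
position: [0.6065, -0.0235, 0.0758]
tcp_rot: [[-0.987, -0.163, 0.001], [-0.163, 0.987, 0.0], [-0.001, 0.0, -1.0]]
force: [-1.0, 2.6, 4.5]
opening: 0.459
grasp_force: 29.7
```

```bash
python3 nav.py .604 -.0231 .074 99.5
```

```text
t 12.0 pos [ 0.6065 -0.0235  0.0758] std [0. 0. 0.] theta 99.37 F [0.1 2.3 5.6] open 39.7 j [ -12.8   41.4   91.8    0.    46.8 -112.2]
to [0.604, -0.0231, 0.074, 99.5] -> [0.0024 0.0008 0.0018] turn -0.13
```

In the tool's units: -0.11 m is -0.44, -0.09 m is -0.36.

Call:
play_rows --motion '[[[0, 0, -0.04, 0, 0, 0], [0, 0, -0.12, 0, 0, 0], [0, 0, -0.24, 0, 0, 0], [0, 0, -0.36, 0, 0, 0], [0, 0, -0.44, 0, 0, 0], [0, 0, -0.44, 0, 0, 0]]]'

```text
time_s: 12.55
position: [0.6089, -0.0247, 0.1897]
tcp_rot: [[-0.987, -0.163, 0.009], [-0.163, 0.987, -0.003], [-0.008, -0.004, -1.0]]
force: [1.6, -0.7, -2.0]
opening: 0.456
grasp_force: 29.8
```

In the tool's units: -0.1197 m is -0.4788, -0.09 m is -0.36.

Call:
play_rows --motion '[[[0, -0.12, 0, 0, 0, 0], [0, -0.24, 0, 0, 0, 0], [0, -0.36, 0, 0, 0, 0], [0.002, -0.4788, 0, 0, 0, 0], [0.002, -0.4788, 0.12, 0, 0, 0], [0.002, -0.4788, 0.24, 0, 0, 0], [0.002, -0.4788, 0.3, 0, 0, 0], [0.002, -0.4788, 0.3, 0, 0, 0]]]'

```text
time_s: 13.22
position: [0.6205, -0.1408, 0.1038]
tcp_rot: [[-0.987, -0.162, -0.012], [-0.162, 0.987, 0.005], [0.011, 0.007, -1.0]]
force: [-0.8, 0.0, -3.4]
opening: 0.46
grasp_force: 29.8
```

```bash
python3 nav.py .6256 -.1417 .077 99.5; python3 -c "
from fit import *
s=cap('side');t=cap('top')
a=np.hstack([cv2.resize(x,(400,400),interpolation=cv2.INTER_CUBIC) for x in(t['frame'][155:215,275:335,::-1],s['frame'][175:245,285:355,::-1])]);cv2.imwrite('pics/pin2.png',a)
for d,c in((s,'side'),(t,'top')):
  m=near(masks(c,'v_head_1',d),proj(d,(.623,-.141,.11)))
  if m is not None: print(c,m.sum(),fit([(d,m)],M['v_head_1'],(.623,-.141,.09,.16),True))
"
```

```text
t 13.4667 pos [ 0.6259 -0.1421  0.1107] std [0.0004 0.0001 0.0007] theta 99.4 F [ 0.1  0.1 -2.4] open 39.8 j [ -22.7   40.4   85.4   -0.    54.  -122.1]
to [0.6256, -0.1417, 0.077, 99.5] -> [0.0002 0.0005 0.0337] turn -0.1
side 240 (array([ 0.61401527, -0.14188653,  0.09      , -0.66601357]), np.float64(0.5620223398151186))
```

View pics/pin2.png

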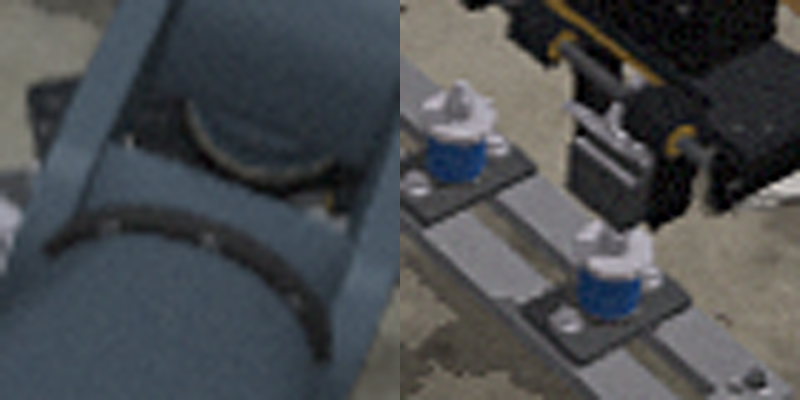

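In the tool's units: 0.022 m is 0.088, 0.018 m is 0.072.

Call:
play_rows --motion '[[[0, 0, 0.04, 0, 0, 0], [0, 0, 0.072, 0, 0, 0], [0, 0, 0.088, 0, 0, 0], [0, 0, 0.088, 0, 0, 0], [0, 0, 0.088, 0, 0, 0], [0, 0, 0.088, 0, 0, 0]]]'

```text
time_s: 14.22
position: [0.6254, -0.142, 0.0881]
tcp_rot: [[-0.987, -0.163, -0.0], [-0.163, 0.987, 0.0], [0.0, 0.0, -1.0]]
force: [0.1, 0.3, -2.3]
opening: 0.461
grasp_force: 29.8
```

In the tool's units: 0.012 m is 0.048, 0.008 m is 0.032.

Call:
play_rows --motion '[[[0, 0, 0.016, 0, 0, 0], [0, 0, 0.032, 0, 0, 0], [0, 0, 0.048, 0, 0, 0], [0, 0, 0.048, 0, 0, 0], [0, 0, 0.048, 0, 0, 0], [0, 0, 0.048, 0, 0, 0]]]'

```text
time_s: 14.72
position: [0.6252, -0.1419, 0.076]
tcp_rot: [[-0.987, -0.163, -0.0], [-0.163, 0.987, 0.0], [0.0, 0.0, -1.0]]
force: [-0.3, 0.6, -3.2]
opening: 0.459
grasp_force: 29.8
```

```bash
python3 nav.py .6256 -.1417 .0758 99.5
```

```text
t 14.9667 pos [ 0.6252 -0.1419  0.0762] std [0. 0. 0.] theta 99.38 F [ 0.  -0.1 -3.1] open 39.9 j [ -22.8   43.2   86.4   -0.    50.3 -122.1]
to [0.6256, -0.1417, 0.0758, 99.5] -> [-0.0004  0.0002  0.0004] turn -0.12
```

In the tool's units: 0.0018 m is 0.0072, 0.001 m is 0.004.

Call:
play_rows --motion '[[[0, 0, 0.004, 0, 0, 0], [0, 0, 0.0072, 0, 0, 0], [0, 0, 0.0072, 0, 0, 0], [0, 0, 0.0072, 0, 0, 0]]]'

```text
time_s: 15.35
position: [0.6254, -0.142, 0.0758]
tcp_rot: [[-0.987, -0.163, 0.001], [-0.163, 0.987, -0.0], [-0.0, -0.0, -1.0]]
force: [-1.6, 0.3, 5.1]
opening: 0.457
grasp_force: 29.8
```

In the tool's units: -0.125 m is -0.5, -0.11 m is -0.44.

Call:
play_rows --motion '[[[0, 0, 0, 0, 0, 0], [0, 0, 0, 0, 0, 0], [0, 0, 0, 0, 0, 0], [0, 0, 0, 0, 0, 0], [0, 0, -0.12, 0, 0, 0], [0, 0, -0.28, 0, 0, 0], [0, 0, -0.44, 0, 0, 0], [0, 0, -0.5, 0, 0, 0]]]' --fingers 0.07

```text
time_s: 16.02
position: [0.6282, -0.1431, 0.2051]
tcp_rot: [[-0.987, -0.163, 0.009], [-0.163, 0.987, -0.004], [-0.008, -0.005, -1.0]]
force: [1.0, -0.7, 0.8]
opening: 0.8
grasp_force: 0.0
```

```bash
python3 nav.py .4387 -.1387 .2 72.0
```

```text
t 16.2667 pos [ 0.6252 -0.1419  0.1995] std [0.0008 0.0003 0.0013] theta 99.38 F [ 0.1 -0.7 -0.3] open 69.8 j [ -22.8   34.1   82.     0.    64.1 -122.1]
to [0.4387, -0.1387, 0.2, 72.0] -> [ 0.1835  0.0336 -0.0005] turn 27.38
```

In the tool's units: 0.1835 m is 0.734, 0.0336 m is 0.1344, 27.4 degrees is 0.4567.

Call:
play_rows --motion '[[[0.16, 0.028, 0, 0, 0, 0.1], [0.32, 0.06, 0, 0, 0, 0.2], [0.48, 0.088, 0, 0, 0, 0.3], [0.64, 0.116, 0, 0, 0, 0.4], [0.734, 0.1344, 0, 0, 0, 0.4567], [0.734, 0.1344, 0, 0, 0, 0.4567], [0.734, 0.1344, 0, 0, 0, 0.4567], [0.734, 0.1344, 0, 0, 0, 0.4567]]]'

```text
time_s: 16.98
position: [0.4397, -0.1392, 0.1989]
tcp_rot: [[-0.951, 0.309, 0.0], [0.309, 0.951, -0.0], [-0.0, 0.0, -1.0]]
force: [-0.2, -0.2, -0.4]
opening: 0.808
grasp_force: 0.0
```

```bash
python3 nav.py .4387 -.1387 .063 72.0
```

```text
t 17.2333 pos [ 0.44   -0.139   0.1992] std [0.0002 0.0001 0.    ] theta 72.03 F [ 0.  -0.2  0.2] open 69.7 j [ -31.5   21.3  107.5    0.    51.2 -103.5]
to [0.4387, -0.1387, 0.063, 72.0] -> [ 1.300e-03 -1.000e-04  1.362e-01] turn 0.03
```

In the tool's units: 0.136 m is 0.544, 0.12 m is 0.48.

Call:
play_rows --motion '[[[0, 0, 0.16, 0, 0, 0], [0, 0, 0.32, 0, 0, 0], [0, 0, 0.48, 0, 0, 0], [0, 0, 0.544, 0, 0, 0], [0, 0, 0.544, 0, 0, 0], [0, 0, 0.544, 0, 0, 0], [0, 0, 0.544, 0, 0, 0]]]'

```text
time_s: 17.87
position: [0.4397, -0.1392, 0.0642]
tcp_rot: [[-0.951, 0.309, 0.002], [0.309, 0.951, -0.001], [-0.002, -0.0, -1.0]]
force: [0.6, -0.4, -0.0]
opening: 0.801
grasp_force: 0.0
```

Call:
play_rows --motion '[[[0, 0, 0, 0, 0, 0], [0, 0, 0, 0, 0, 0], [0, 0, 0, 0, 0, 0], [0, 0, 0, 0, 0, 0], [0, 0, 0, 0, 0, 0], [0, 0, 0, 0, 0, 0], [0, 0, 0, 0, 0, 0], [0, 0, 0, 0, 0, 0]]]' --fingers 0.03

```text
time_s: 18.53
position: [0.4391, -0.1386, 0.0639]
tcp_rot: [[-0.951, 0.31, 0.001], [0.31, 0.951, -0.0], [-0.001, 0.0, -1.0]]
force: [1.0, 2.9, 7.1]
opening: 0.455
grasp_force: 30.0
```

```bash
python3 nav.py .4387 -.1387 .2 72.0
```

```text
t 18.7833 pos [ 0.4391 -0.1386  0.0639] std [0. 0. 0.] theta 71.96 F [1.  2.2 5.9] open 39.7 j [ -31.5   36.3  113.5    0.    30.2 -103.5]
to [0.4387, -0.1387, 0.2, 72.0] -> [ 0.0004 -0.0002 -0.1361] turn -0.04
```

In the tool's units: -0.13 m is -0.52, -0.1 m is -0.4.

Call:
play_rows --motion '[[[0, 0, -0.04, 0, 0, 0], [0, 0, -0.12, 0, 0, 0], [0, 0, -0.24, 0, 0, 0], [0, 0, -0.4, 0, 0, 0], [0, 0, -0.52, 0, 0, 0], [0, 0, -0.52, 0, 0, 0]]]'

```text
time_s: 19.33
position: [0.4415, -0.1404, 0.1981]
tcp_rot: [[-0.951, 0.309, 0.009], [0.309, 0.951, -0.006], [-0.01, -0.003, -1.0]]
force: [1.5, 0.1, -2.9]
opening: 0.461
grasp_force: 30.0
```

In the tool's units: 0.1608 m is 0.6432, 0.14 m is 0.56, -27.5 degrees is -0.4583.

Call:
play_rows --motion '[[[-0.08, 0.108, 0, 0, 0, -0.0833], [-0.168, 0.224, 0, 0, 0, -0.1667], [-0.256, 0.34, 0, 0, 0, -0.25], [-0.344, 0.456, 0, 0, 0, -0.3333], [-0.42, 0.56, 0, 0, 0, -0.4167], [-0.4828, 0.6432, 0, 0, 0, -0.4583], [-0.4828, 0.6432, 0.12, 0, 0, -0.4583], [-0.4828, 0.6432, 0.24, 0, 0, -0.4583]]]'

```text
time_s: 20.0
position: [0.6054, -0.0221, 0.1324]
tcp_rot: [[-0.986, -0.168, 0.004], [-0.168, 0.986, -0.001], [-0.003, -0.002, -1.0]]
force: [0.3, -0.1, -4.9]
opening: 0.459
grasp_force: 30.0
```

```bash
python3 nav.py .6037 -.0231 .076 99.5; python3 ray.py .438 -.139 .045;python3 -c "
from fit import *
s=cap('side');t=cap('top')
a=np.hstack([cv2.resize(x,(400,400),interpolation=cv2.INTER_CUBIC) for x in(t['frame'][215:265,285:335,::-1],s['frame'][160:220,270:330,::-1])]);cv2.imwrite('pics/pin3.png',a)"
```

```text
t 20.25 pos [ 0.6014 -0.0229  0.1313] std [0.0014 0.0005 0.0016] theta 99.48 F [ 0.1 -0.3 -2.7] open 39.7 j [ -12.8   36.3   90.5   -0.    53.2 -112.3]
to [0.6037, -0.0231, 0.076, 99.5] -> [-0.0022 -0.0006  0.0553] turn -0.02
side 83 [ 441.9 -137.5] 0.361
top 107 [ 441.5 -137.8] 0.088
mean [ 441.73303396 -137.67804877]
```

View pics/pin3.png

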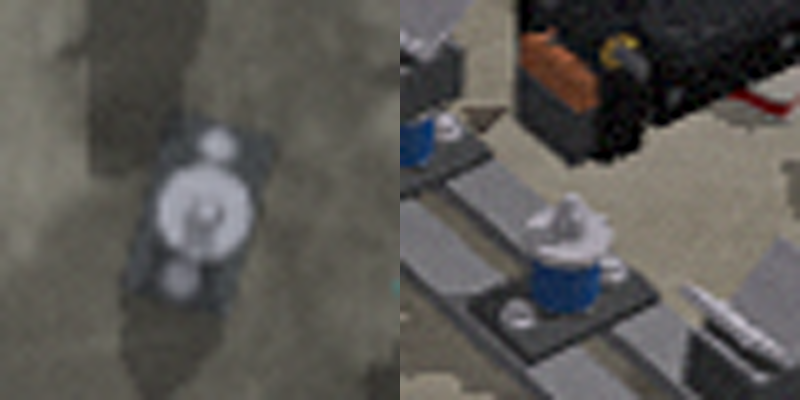

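```bash
python3 nav.py .6037 -.0231 .076 99.5; python3 -c "
from fit import *
s=cap('side');t=cap('top')
print(ray(t,(310,241.1),.045),ray(s,(294.7,195.2),.057))"
```

```text
t 20.75 pos [ 0.6035 -0.0233  0.1341] std [0.0001 0.     0.0002] theta 99.47 F [-0.2  0.1 -3.5] open 39.7 j [ -12.8   36.3   90.5    0.    53.2 -112.3]
to [0.6037, -0.0231, 0.076, 99.5] -> [-0.0002  0.0002  0.0581] turn -0.03
[ 0.43933233 -0.13713199  0.045     ] [ 0.60063239 -0.02715186  0.057     ]
```

In the tool's units: 0.045 m is 0.18, -0.0006 m is -0.0024.

Call:
play_rows --motion '[[[0.0016, -0.0024, 0.08, 0, 0, 0], [0.0016, -0.0024, 0.14, 0, 0, 0], [0.0016, -0.0024, 0.18, 0, 0, 0], [0.0016, -0.0024, 0.18, 0, 0, 0], [0.0016, -0.0024, 0.18, 0, 0, 0], [0.0016, -0.0024, 0.18, 0, 0, 0]]]'

```text
time_s: 21.4
position: [0.6036, -0.0239, 0.089]
tcp_rot: [[-0.986, -0.165, 0.001], [-0.165, 0.986, -0.0], [-0.001, -0.0, -1.0]]
force: [-0.6, -0.3, -2.8]
opening: 0.464
grasp_force: 30.0
```

In the tool's units: 0.014 m is 0.056, 0.012 m is 0.048.

Call:
play_rows --motion '[[[0, 0, 0.016, 0, 0, 0], [0, 0, 0.032, 0, 0, 0], [0, 0, 0.048, 0, 0, 0], [0, 0, 0.056, 0, 0, 0], [0, 0, 0.056, 0, 0, 0], [0, 0, 0.056, 0, 0, 0]]]'

```text
time_s: 21.9
position: [0.6033, -0.0239, 0.076]
tcp_rot: [[-0.986, -0.165, 0.001], [-0.165, 0.986, -0.0], [-0.001, -0.001, -1.0]]
force: [-2.2, 0.7, 7.1]
opening: 0.455
grasp_force: 30.0
```

```bash
python3 nav.py .6032 -.0239 .0755 99.5
```

```text
t 22.15 pos [ 0.6033 -0.0239  0.076 ] std [0. 0. 0.] theta 99.5 F [-1.9 -0.   6.2] open 39.8 j [ -12.9   41.2   92.3   -0.    46.5 -112.3]
to [0.6032, -0.0239, 0.0755, 99.5] -> [ 0.0001 -0.      0.0005] turn -0.0
```

In the tool's units: -0.11 m is -0.44, -0.07 m is -0.28.

Call:
play_rows --motion '[[[0, 0, 0, 0, 0, 0], [0, 0, 0, 0, 0, 0], [0, 0, 0, 0, 0, 0], [0, 0, 0, 0, 0, 0], [0, 0, -0.12, 0, 0, 0], [0, 0, -0.28, 0, 0, 0], [0, 0, -0.44, 0, 0, 0], [0, 0, -0.44, 0, 0, 0]]]' --fingers 0.07

```text
time_s: 22.87
position: [0.6081, -0.0248, 0.1922]
tcp_rot: [[-0.986, -0.165, 0.015], [-0.165, 0.986, -0.003], [-0.014, -0.006, -1.0]]
force: [0.8, -0.3, 0.7]
opening: 0.8
grasp_force: 0.0
```

```bash
python3 nav.py .4403 .0195 .186 115.2; python3 -c "
from fit import *
vs=[]
for c in('side','top'):
  d=cap(c);m=near(masks(c,'flat_pad',d),proj(d,(.44,.0195,.03)))
  if m is not None: vs.append((d,m)); print(c,m.sum(),fit([(d,m)],M['flat_pad'],(.44,.0195,0,.44),True))
"
```

```text
t 23.1167 pos [ 0.6022 -0.0236  0.1837] std [0.0005 0.0001 0.0007] theta 99.48 F [-0.3 -0.1 -0.5] open 70.1 j [ -12.9   32.4   88.5    0.    59.3 -112.3]
to [0.4403, 0.0195, 0.186, 115.2] -> [ 0.1526  0.0692 -0.0023] turn -15.72
side 369 (array([0.44005605, 0.01960221, 0.        , 0.48323053]), np.float64(0.0028564812214564596))
```

In the tool's units: 0.1522 m is 0.6088, 0.0692 m is 0.2768, -15.7 degrees is -0.2617.

Call:
play_rows --motion '[[[0.152, 0.068, 0, 0, 0, -0.0667], [0.304, 0.14, 0, 0, 0, -0.1333], [0.456, 0.208, 0, 0, 0, -0.2], [0.6088, 0.2768, 0, 0, 0, -0.2617], [0.6088, 0.2768, 0, 0, 0, -0.2617], [0.6088, 0.2768, 0, 0, 0, -0.2617], [0.6088, 0.2768, 0, 0, 0, -0.2617]]]'

```text
time_s: 23.95
position: [0.4425, 0.0192, 0.1847]
tcp_rot: [[-0.905, -0.425, 0.002], [-0.425, 0.905, -0.0], [-0.002, -0.001, -1.0]]
force: [0.7, 0.3, 0.5]
opening: 0.805
grasp_force: 0.0
```

```bash
python3 nav.py .4407 .0197 .0215 115.5
```

```text
t 24.2 pos [0.4434 0.0188 0.1846] std [0.0003 0.0001 0.0001] theta 115.16 F [-0.1 -0.2  0.3] open 70.3 j [ -12.1   21.6  110.8   -0.    47.6 -127.2]
to [0.4407, 0.0197, 0.0215, 115.5] -> [0.002  0.0019 0.1631] turn -0.34
```

In the tool's units: 0.162 m is 0.648, 0.002 m is 0.008.

Call:
play_rows --motion '[[[0.008, 0.0076, 0.16, 0, 0, 0], [0.008, 0.0076, 0.32, 0, 0, 0], [0.008, 0.0076, 0.48, 0, 0, 0], [0.008, 0.0076, 0.6, 0, 0, 0], [0.008, 0.0076, 0.644, 0, 0, 0], [0.008, 0.0076, 0.648, 0, 0, 0], [0.008, 0.0076, 0.648, 0, 0, 0], [0.008, 0.0076, 0.648, 0, 0, 0]]]'

```text
time_s: 24.92
position: [0.4397, 0.02, 0.0229]
tcp_rot: [[-0.905, -0.425, 0.001], [-0.425, 0.905, -0.0], [-0.001, -0.001, -1.0]]
force: [-1.0, -0.0, -0.3]
opening: 0.804
grasp_force: 0.0
```

Call:
play_rows --motion '[[[0, 0, 0, 0, 0, 0], [0, 0, 0, 0, 0, 0], [0, 0, 0, 0, 0, 0], [0, 0, 0, 0, 0, 0], [0, 0, 0, 0, 0, 0], [0, 0, 0, 0, 0, 0], [0, 0, 0, 0, 0, 0], [0, 0, 0, 0, 0, 0]]]' --fingers 0.03

```text
time_s: 25.58
position: [0.4393, 0.0201, 0.0229]
tcp_rot: [[-0.905, -0.426, 0.001], [-0.426, 0.905, -0.0], [-0.001, -0.001, -1.0]]
force: [-0.3, 0.1, 6.5]
opening: 0.454
grasp_force: 30.0
```

```bash
python3 nav.py .4398 -.1378 .19 115.2
```

```text
t 25.8333 pos [0.4393 0.0201 0.0229] std [0. 0. 0.] theta 115.19 F [ 0.2 -0.6  5.8] open 40.3 j [ -12.    41.1  117.2   -0.    21.6 -127.2]
to [0.4398, -0.1378, 0.19, 115.2] -> [ 0.0667 -0.1431 -0.1671] turn -0.01
```

In the tool's units: -0.15 m is -0.6, -0.14 m is -0.56.

Call:
play_rows --motion '[[[0, 0, -0.04, 0, 0, 0], [0, 0, -0.12, 0, 0, 0], [0, 0, -0.24, 0, 0, 0], [0, 0, -0.4, 0, 0, 0], [0, 0, -0.56, 0, 0, 0], [0, 0, -0.6, 0, 0, 0]]]'

```text
time_s: 26.38
position: [0.4408, 0.02, 0.1767]
tcp_rot: [[-0.905, -0.426, 0.008], [-0.426, 0.905, -0.001], [-0.006, -0.005, -1.0]]
force: [0.8, -0.5, -2.4]
opening: 0.46
grasp_force: 30.0
```

In the tool's units: -0.1431 m is -0.5724, -0.107 m is -0.428, 15 degrees is 0.25.

Call:
play_rows --motion '[[[0.068, -0.144, 0, 0, 0, 0.0667], [0.136, -0.288, 0, 0, 0, 0.1333], [0.204, -0.428, 0, 0, 0, 0.2], [0.2724, -0.5724, 0, 0, 0, 0.25], [0.2724, -0.5724, 0.12, 0, 0, 0.25], [0.2724, -0.5724, 0.24, 0, 0, 0.25], [0.2724, -0.5724, 0.28, 0, 0, 0.25], [0.2724, -0.5724, 0.28, 0, 0, 0.25]]]'

```text
time_s: 27.05
position: [0.4354, -0.1372, 0.0996]
tcp_rot: [[-0.984, -0.175, -0.007], [-0.175, 0.984, 0.005], [0.006, 0.006, -1.0]]
force: [0.2, 0.1, -2.7]
opening: 0.456
grasp_force: 30.0
```

```bash
python3 -c "
from h import *
[cap('top') for _ in range(4)]
s=cap('side')
a=cv2.resize(s['frame'][205:275,230:300,::-1],(560,560),interpolation=cv2.INTER_CUBIC);cv2.imwrite('pics/pin4.png',a)"; python3 nav.py .4386 -.1384 .067 100.2
```

```text
t 27.55 pos [ 0.4386 -0.1383  0.1032] std [0.0001 0.     0.0001] theta 100.21 F [-0.1 -0.2 -3.6] open 40.0 j [ -31.5   31.5  112.4   -0.    36.  -131.7]
to [0.4386, -0.1384, 0.067, 100.2] -> [ 0.     -0.0001  0.0362] turn 0.01
```

View pics/pin4.png

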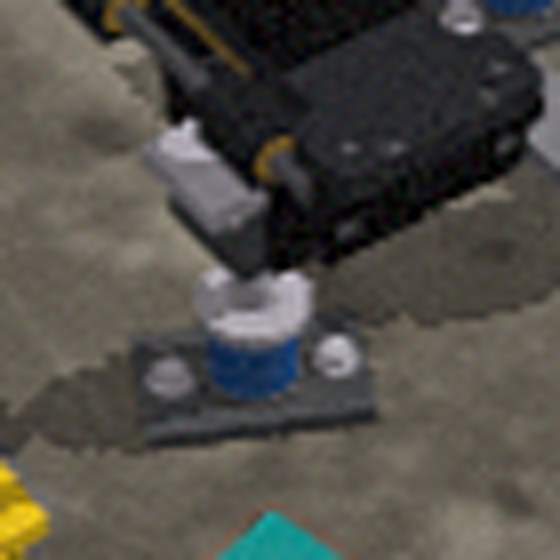

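Call:
play_rows --motion '[[[0, 0, 0.04, 0, 0, 0], [0, 0, 0.08, 0, 0, 0], [0, 0, 0.1, 0, 0, 0], [0, 0, 0.1, 0, 0, 0], [0, 0, 0.1, 0, 0, 0]]]'

```text
time_s: 28.02
position: [0.4381, -0.1381, 0.0774]
tcp_rot: [[-0.984, -0.177, -0.0], [-0.177, 0.984, 0.0], [0.0, 0.0, -1.0]]
force: [0.1, -0.3, -2.7]
opening: 0.459
grasp_force: 30.0
```

In the tool's units: 0.0115 m is 0.046, 0.011 m is 0.044.

Call:
play_rows --motion '[[[0, 0, 0.016, 0, 0, 0], [0, 0, 0.032, 0, 0, 0], [0, 0, 0.044, 0, 0, 0], [0, 0, 0.046, 0, 0, 0], [0, 0, 0.046, 0, 0, 0], [0, 0, 0.046, 0, 0, 0]]]'

```text
time_s: 28.52
position: [0.4385, -0.1384, 0.0676]
tcp_rot: [[-0.984, -0.177, 0.002], [-0.177, 0.984, -0.001], [-0.001, -0.001, -1.0]]
force: [-2.4, 1.4, 14.6]
opening: 0.456
grasp_force: 30.0
```

```bash
python3 nav.py .4386 -.1384 .067 100.2
```

```text
t 28.7667 pos [ 0.4385 -0.1384  0.0676] std [0. 0. 0.] theta 100.2 F [-1.6  0.4 14.2] open 40.0 j [ -31.5   35.8  113.5   -0.    30.6 -131.7]
to [0.4386, -0.1384, 0.067, 100.2] -> [-0.0001 -0.      0.0006] turn 0.0
```

In the tool's units: -0.1 m is -0.4, -0.07 m is -0.28.

Call:
play_rows --motion '[[[0, 0, 0, 0, 0, 0], [0, 0, 0, 0, 0, 0], [0, 0, 0, 0, 0, 0], [0, 0, 0, 0, 0, 0], [0, 0, -0.12, 0, 0, 0], [0, 0, -0.28, 0, 0, 0], [0, 0, -0.4, 0, 0, 0], [0, 0, -0.4, 0, 0, 0]]]' --fingers 0.07

```text
time_s: 29.48
position: [0.4411, -0.1399, 0.1704]
tcp_rot: [[-0.984, -0.177, 0.009], [-0.177, 0.984, -0.006], [-0.008, -0.007, -1.0]]
force: [0.7, 0.3, -0.8]
opening: 0.796
grasp_force: 0.0
```

```bash
python3 nav.py .5433 -.3497 .168 91.6
```

```text
t 29.7333 pos [ 0.4375 -0.1378  0.1652] std [0.0003 0.0002 0.0004] theta 100.18 F [ 0.1 -0.1 -0.3] open 69.8 j [ -31.5   24.7  109.7    0.    45.8 -131.7]
to [0.5433, -0.3497, 0.168, 91.6] -> [-0.0667 -0.2272 -0.0028] turn 8.58
```

In the tool's units: -0.2272 m is -0.9088, -0.0667 m is -0.2668, 8.6 degrees is 0.1433.

Call:
play_rows --motion '[[[-0.044, -0.152, 0, 0, 0, 0.0333], [-0.088, -0.304, 0, 0, 0, 0.0667], [-0.132, -0.456, 0, 0, 0, 0.1], [-0.176, -0.604, 0, 0, 0, 0.1167], [-0.22, -0.756, 0, 0, 0, 0.1333], [-0.2668, -0.9088, 0, 0, 0, 0.1433], [-0.2668, -0.9088, 0.12, 0, 0, 0.1433], [-0.2668, -0.9088, 0.24, 0, 0, 0.1433]]]'

```text
time_s: 30.45
position: [0.5458, -0.354, 0.1052]
tcp_rot: [[-1.0, -0.025, 0.004], [-0.025, 1.0, -0.004], [-0.004, -0.004, -1.0]]
force: [0.1, 1.2, -1.1]
opening: 0.804
grasp_force: 0.0
```

```bash
python3 -c "
from h import *
[cap('top') for _ in range(3)]";python3 nav.py .5433 -.3497 .0225 91.6
```

```text
t 30.85 pos [ 0.5447 -0.3503  0.1074] std [0.0002 0.0001 0.0004] theta 91.61 F [0.1 0.2 0. ] open 69.7 j [ -42.6   41.    84.7   -0.    54.1 -134.2]
to [0.5433, -0.3497, 0.0225, 91.6] -> [0.0014 0.0007 0.0849] turn 0.01
```

In the tool's units: 0.085 m is 0.34, 0.0014 m is 0.0056.

Call:
play_rows --motion '[[[0.0056, 0.0028, 0.12, 0, 0, 0], [0.0056, 0.0028, 0.24, 0, 0, 0], [0.0056, 0.0028, 0.32, 0, 0, 0], [0.0056, 0.0028, 0.34, 0, 0, 0], [0.0056, 0.0028, 0.34, 0, 0, 0], [0.0056, 0.0028, 0.34, 0, 0, 0]]]'

```text
time_s: 31.4
position: [0.5433, -0.35, 0.0222]
tcp_rot: [[-1.0, -0.028, 0.002], [-0.028, 1.0, -0.001], [-0.002, -0.002, -1.0]]
force: [-0.5, 0.6, -0.1]
opening: 0.802
grasp_force: 0.0
```

Call:
play_rows --motion '[[[0, 0, 0, 0, 0, 0], [0, 0, 0, 0, 0, 0], [0, 0, 0, 0, 0, 0], [0, 0, 0, 0, 0, 0], [0, 0, 0, 0, 0, 0], [0, 0, 0, 0, 0, 0], [0, 0, 0, 0, 0, 0], [0, 0, 0, 0, 0, 0]]]' --fingers 0.03

```text
time_s: 32.07
position: [0.5426, -0.3493, 0.0213]
tcp_rot: [[-1.0, -0.028, 0.0], [-0.028, 1.0, 0.0], [-0.0, 0.0, -1.0]]
force: [-0.6, 0.8, 3.0]
opening: 0.427
grasp_force: 30.0
```

```bash
python3 nav.py .6035 -.0236 .23 9.5
cat > v.py <<'E'
from fit import *
ds={c:cap(c) for c in('side','top')}
for n,p in [('v_head_1',(.5836,.097,.057)),('v_head_1',(.623,-.141,.057)),('copper_shoe',(.6035,-.0235,.057)),('flat_pad',(.4395,-.138,.045))]:
    vs=[]
    for c in ds:
        m=near(masks(c,n,ds[c]),proj(ds[c],np.array(p)+[0,0,.025]))
        if m is not None: vs.append((ds[c],m))
    if vs:
        q,e=fit(vs,M[n],(*p,.17)); print(n,len(vs),np.round(q[:3]*1000,1),round(np.degrees(q[3]),1),round(e,3))
s=ds['side']['frame'][130:270,200:400,::-1]; cv2.imwrite('pics/v1.png',cv2.resize(s,(800,560),interpolation=cv2.INTER_CUBIC))
E
python3 v.py
```

```text
t 32.3167 pos [ 0.5426 -0.3493  0.0213] std [0. 0. 0.] theta 91.58 F [-0.   1.6  4.4] open 37.4 j [ -42.7   48.1   86.6    0.    45.2 -134.3]
to [0.6035, -0.0236, 0.23, 9.5] -> [-0.0699  0.3239 -0.2087] turn 82.08
v_head_1 2 [582.9  96.1  57.4] 12.1 0.035
v_head_1 2 [ 616.4 -138.7   61.1] 51.9 2.069
copper_shoe 2 [600.4 -20.6  45.8] -23.9 0.581
flat_pad 1 [ 453.  -110.3   11.8] 11.4 0.002
```

View pics/v1.png

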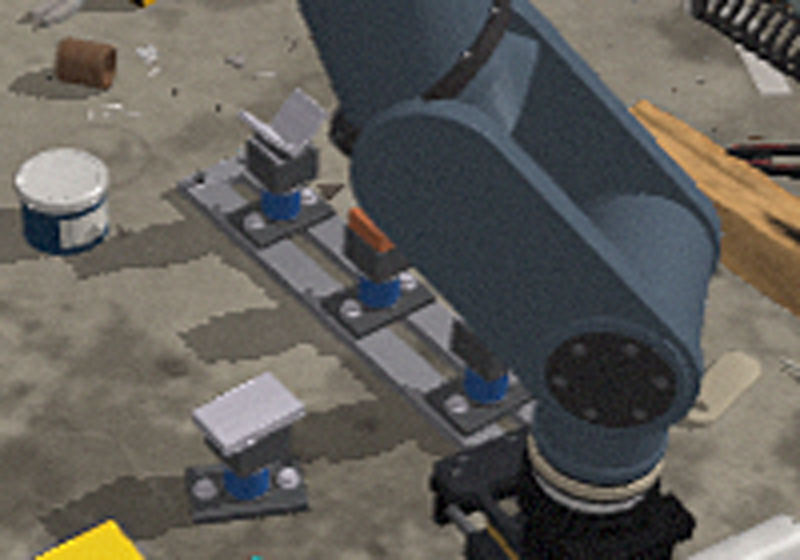

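In the tool's units: -0.19 m is -0.76, -0.165 m is -0.66.

Call:
play_rows --motion '[[[0, 0, -0.04, 0, 0, 0], [0, 0, -0.12, 0, 0, 0], [0, 0, -0.24, 0, 0, 0], [0, 0, -0.36, 0, 0, 0], [0, 0, -0.52, 0, 0, 0], [0, 0, -0.66, 0, 0, 0], [0, 0, -0.76, 0, 0, 0], [0, 0, -0.76, 0, 0, 0]]]'

```text
time_s: 33.53
position: [0.5449, -0.3517, 0.2167]
tcp_rot: [[-1.0, -0.028, 0.008], [-0.028, 1.0, -0.008], [-0.008, -0.008, -1.0]]
force: [0.1, -0.7, -4.7]
opening: 0.429
grasp_force: 30.0
```

In the tool's units: 0.162 m is 0.648, -0.008 m is -0.032, 41 degrees is 0.6833.

Call:
play_rows --motion '[[[-0.016, 0.064, 0, 0, 0, 0.0667], [-0.032, 0.152, 0, 0, 0, 0.1667], [-0.052, 0.248, 0, 0, 0, 0.2667], [-0.076, 0.348, 0, 0, 0, 0.3667], [-0.096, 0.448, 0, 0, 0, 0.4667], [-0.116, 0.544, 0, 0, 0, 0.5667], [-0.132, 0.616, 0, 0, 0, 0.65], [-0.14, 0.648, 0, 0, 0, 0.6833]]]'

```text
time_s: 34.2
position: [0.5712, -0.1825, 0.2076]
tcp_rot: [[-0.771, 0.636, -0.006], [0.636, 0.771, 0.005], [0.008, -0.0, -1.0]]
force: [0.1, -0.2, -5.3]
opening: 0.43
grasp_force: 30.0
```

```bash
python3 nav.py .6035 -.0236 .2113 9.5
```

```text
t 34.45 pos [ 0.572  -0.1862  0.2089] std [0.0002 0.0007 0.0004] theta 50.68 F [-0.1 -0.7 -4.9] open 37.2 j [-28.7  30.5  87.2  -0.   62.5 -79.3]
to [0.6035, -0.0236, 0.2113, 9.5] -> [ 0.0787  0.1457 -0.0024] turn 41.18
```

In the tool's units: 0.1457 m is 0.5828, 0.0787 m is 0.3148, 41.2 degrees is 0.6867.

Call:
play_rows --motion '[[[0.032, 0.06, 0, 0, 0, 0.0667], [0.08, 0.148, 0, 0, 0, 0.1667], [0.132, 0.24, 0, 0, 0, 0.2667], [0.18, 0.332, 0, 0, 0, 0.3667], [0.228, 0.424, 0, 0, 0, 0.4667], [0.272, 0.508, 0, 0, 0, 0.5833], [0.3148, 0.5828, 0, 0, 0, 0.6867], [0.3148, 0.5828, 0, 0, 0, 0.6867]]]'

```text
time_s: 35.17
position: [0.605, -0.0208, 0.2106]
tcp_rot: [[-0.162, 0.987, 0.0], [0.987, 0.162, 0.003], [0.003, 0.001, -1.0]]
force: [-0.1, -0.6, -3.9]
opening: 0.432
grasp_force: 30.0
```

```bash
python3 -c "
from fit import *
[cap('top') for _ in range(4)]
d=cap('side'); a=d['frame'][110:260,200:400,::-1]; cv2.imwrite('pics/v2.png',cv2.resize(a,(800,600),interpolation=cv2.INTER_CUBIC))
vs=[]
for c in('side','top'):
  d=cap(c);m=near(masks(c,'tube_center',d),proj(d,(.6035,-.0236,.209)),25)
  if m is not None: vs.append((d,m)); print(c,m.sum())
if vs: print(fit(vs,M['tube_center'],(.6035,-.0236,.209,.166),True),fit(vs,M['tube_center'],(.6035,-.0236,.209,.166)))
"; python3 nav.py .6035 -.0236 .1203 9.5
```

```text
side 1194
top 1137
(array([ 0.60449535, -0.02671872,  0.209     ,  0.16344808]), np.float64(1.0193231984676978)) (array([ 0.60537099, -0.0258334 ,  0.20639257,  0.16522413]), np.float64(1.011812305103463))
t 35.8667 pos [ 0.6047 -0.0243  0.211 ] std [0.     0.0001 0.    ] theta 9.36 F [-0.3  0.6 -5. ] open 37.3 j [-12.9  30.6  86.7  -0.   62.7 -22.2]
to [0.6035, -0.0236, 0.1203, 9.5] -> [ 0.0009 -0.0011  0.0907] turn -0.14
```

View pics/v2.png

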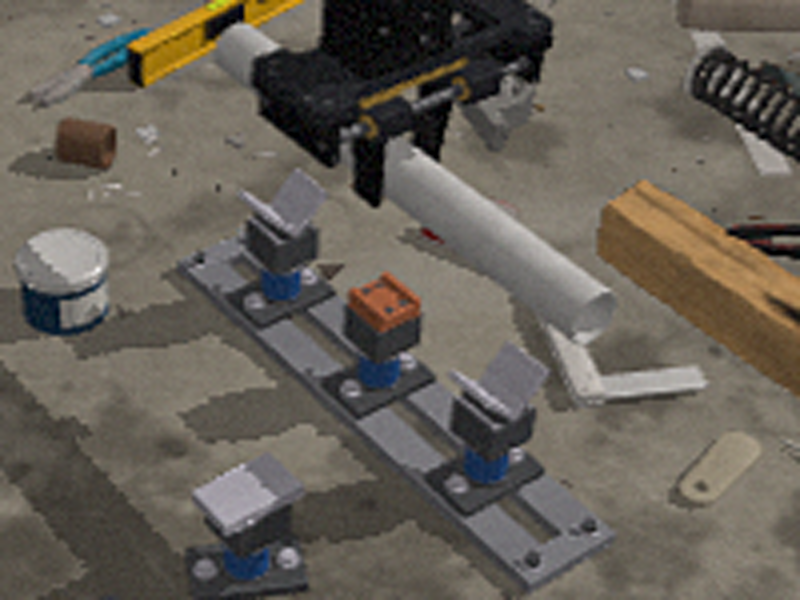

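In the tool's units: 0.084 m is 0.336, -0.0011 m is -0.0044, -0.1 degrees is -0.0017.

Call:
play_rows --motion '[[[0.0036, -0.0044, 0.08, 0, 0, -0.0017], [0.0036, -0.0044, 0.18, 0, 0, -0.0017], [0.0036, -0.0044, 0.26, 0, 0, -0.0017], [0.0036, -0.0044, 0.3, 0, 0, -0.0017], [0.0036, -0.0044, 0.328, 0, 0, -0.0017], [0.0036, -0.0044, 0.336, 0, 0, -0.0017], [0.0036, -0.0044, 0.336, 0, 0, -0.0017], [0.0036, -0.0044, 0.336, 0, 0, -0.0017]]]'

```text
time_s: 36.58
position: [0.6045, -0.0235, 0.128]
tcp_rot: [[-0.165, 0.986, 0.002], [0.986, 0.165, -0.001], [-0.001, 0.002, -1.0]]
force: [0.5, 0.2, -5.2]
opening: 0.424
grasp_force: 30.0
```

In the tool's units: 0.0065 m is 0.026, 0.002 m is 0.008.

Call:
play_rows --motion '[[[0, 0, 0.008, 0, 0, 0], [0, 0, 0.016, 0, 0, 0], [0, 0, 0.024, 0, 0, 0], [0, 0, 0.026, 0, 0, 0], [0, 0, 0.026, 0, 0, 0], [0, 0, 0.026, 0, 0, 0]]]'

```text
time_s: 37.08
position: [0.6038, -0.0233, 0.1209]
tcp_rot: [[-0.164, 0.986, 0.001], [0.986, 0.164, -0.0], [-0.0, 0.001, -1.0]]
force: [-0.1, 0.3, -2.2]
opening: 0.43
grasp_force: 30.0
```

```bash
python3 nav.py .6035 -.0236 .1203 9.5
```

```text
t 37.3333 pos [ 0.6038 -0.0233  0.1208] std [0. 0. 0.] theta 9.47 F [-0.9 -0.4 -0.9] open 37.1 j [-12.8  37.4  90.9   0.   51.7 -22.3]
to [0.6035, -0.0236, 0.1203, 9.5] -> [-0.0003 -0.0003  0.0005] turn -0.03
```

In the tool's units: 0.0008 m is 0.0032.

Call:
play_rows --motion '[[[0, 0, 0.0032, 0, 0, 0], [0, 0, 0.0032, 0, 0, 0], [0, 0, 0.0032, 0, 0, 0]]]'

```text
time_s: 37.63
position: [0.6038, -0.0234, 0.1203]
tcp_rot: [[-0.165, 0.986, 0.001], [0.986, 0.165, -0.0], [-0.0, 0.001, -1.0]]
force: [-1.7, 0.2, 3.8]
opening: 0.426
grasp_force: 30.0
```

Call:
play_rows --motion '[[[0, 0, 0, 0, 0, 0], [0, 0, 0, 0, 0, 0], [0, 0, 0, 0, 0, 0], [0, 0, 0, 0, 0, 0], [0, 0, 0, 0, 0, 0], [0, 0, -0.04, 0, 0, 0], [0, 0, -0.12, 0, 0, 0], [0, 0, -0.24, 0, 0, 0]]]' --fingers 0.062

```text
time_s: 38.3
position: [0.6017, -0.023, 0.1782]
tcp_rot: [[-0.165, 0.986, -0.006], [0.986, 0.165, 0.001], [0.002, -0.006, -1.0]]
force: [-0.1, 0.1, -0.4]
opening: 0.712
grasp_force: 0.0
```

In the tool's units: 0.17 m is 0.68, 0.14 m is 0.56.

Call:
play_rows --motion '[[[0, 0, -0.16, 0, 0, 0], [0, 0, -0.32, 0, 0, 0], [0, 0.12, -0.44, 0, 0, 0], [0.08, 0.12, -0.52, 0, 0, 0], [0.24, 0.12, -0.52, 0, 0, 0], [0.4, 0.12, -0.52, 0, 0, 0], [0.56, 0.12, -0.52, 0, 0, 0], [0.68, 0.12, -0.52, 0, 0, 0]]]'

```text
time_s: 38.97
position: [0.6041, 0.1521, 0.3107]
tcp_rot: [[-0.166, 0.986, 0.001], [0.986, 0.166, 0.001], [0.001, 0.001, -1.0]]
force: [0.5, 0.3, 0.5]
opening: 0.711
grasp_force: 0.0
```

In the tool's units: 0.22 m is 0.88, 0.2 m is 0.8.

Call:
play_rows --motion '[[[0.16, 0, 0, 0, 0, 0], [0.32, 0, 0, 0, 0, 0], [0.48, 0, 0, 0, 0, 0], [0.64, 0, 0, 0, 0, 0], [0.8, 0, 0, 0, 0, 0], [0.88, 0, 0, 0, 0, 0], [0.88, 0, 0, 0, 0, 0], [0.88, 0, 0, 0, 0, 0]]]'

```text
time_s: 39.63
position: [0.5681, 0.3675, 0.31]
tcp_rot: [[-0.167, 0.986, 0.0], [0.986, 0.167, -0.001], [-0.001, 0.0, -1.0]]
force: [0.1, -0.6, 0.2]
opening: 0.716
grasp_force: 0.0
```

```bash
python3 nav.py
python3 - <<'E'
from fit import *
vs=[];ds={}
for c in('side','top'):
  d=ds[c]=cap(c);m=near(masks(c,'tube_center',d),proj(d,(.6035,-.0236,.118)),25)
  if m is not None: vs.append((d,m)); print(c,m.sum())
if vs:
  for fz in(True,False): q,e=fit(vs,M['tube_center'],(.6035,-.0236,.118,.166),fz); print(q[:3].round(4),np.degrees(q[3]).round(1),e)
for n,p in [('v_head_1',(.5836,.097,.057)),('v_head_1',(.623,-.141,.057)),('flat_pad',(.4395,-.138,.045)),('paste_tin',(.432,.173,0))]:
  v=[(ds[c],m) for c in ds if (m:=near(masks(c,n,ds[c]),proj(ds[c],np.array(p)+[0,0,.025]),20)) is not None]
  if v: q,e=fit(v,M[n],(*p,.17)); print(n,len(v),np.round(q[:3]*1000,1),round(np.degrees(q[3]),1),round(e,3))
a=np.hstack([cv2.resize(ds['side']['frame'][120:270,200:350,::-1],(400,400),interpolation=3),cv2.resize(ds['top']['frame'][150:260,200:350,::-1],(400,293),interpolation=3).copy() if 0 else cv2.resize(ds['top']['frame'][130:280,200:350,::-1],(400,400),interpolation=3)])
cv2.imwrite('pics/fin.png',a)
E
```

```text
t 39.8833 pos [0.5693 0.3649 0.3099] std [0.0001 0.0001 0.    ] theta 9.38 F [-0.3  0.3  0.2] open 61.8 j [23.2 30.8 69.2 -0.  79.9 13.8]
side 1596
top 1593
[ 0.6033 -0.0243  0.118 ] 9.3 0.016067538397021137
[ 0.6044 -0.0232  0.1152] 9.3 0.008557432914035651
v_head_1 1 [  828.8   403.7 -2214.6] 277.5 0.344
v_head_1 1 [ 808.6  114.8 -260.4] -78.4 0.153
flat_pad 2 [ 440.8 -136.5   42.5] 9.9 0.033
paste_tin 2 [ 4.324e+02  1.734e+02 -4.000e-01] 17.5 0.017
```

View pics/fin.png

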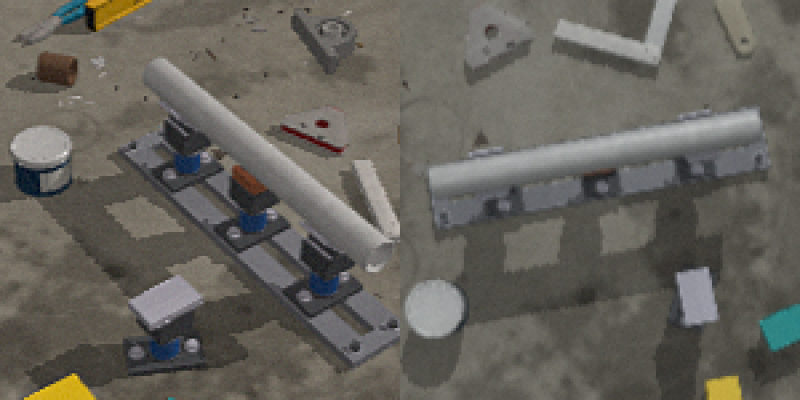

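The tube lies in both V-heads, centred over the copper shoe to within about 1 mm. The pad is on the parking post, and the tin has not moved.

```bash
python3 -c "
from rig import bot; print(bot.hand_in())"
```

```text
the job is handed in; nothing more can be done
None
```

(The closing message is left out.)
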